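Set the tray stop to the middle notch

TASK

Push the white tray stop along its rail with the fingertips, gently, until its spring roller has clicked past the first notch and dropped into the middle one of the three notches in the bar beside the rail, and leave it seated there. Push it only; leave the mug, jar, bowl, spatula and cookies where they are.

Things in the scene. Friction and masses are not known exactly. Their poses are not given: they have to be found in the camera images.
- guide: Fixed steel guide: base plate 170 x 420 x 6 mm, on it a straight rail 40 mm wide, 380 mm long, top 18 mm above the table. Origin: under the middle of the rail, at table height. y runs along the rail, the way the stop must be pushed; x across it towards the notched bar; z up. Place and yaw differ each time.
- stop: White plastic block on the rail, 96 mm long (y), 90 wide (x), from 20 to 68 mm above the table. Origin: under its centre at table height; axes as guide. Slides along the rail only, 220 mm in all; starts near the -y end. Sliding takes about 2 N. At a notch it jumps ahead a few mm by itself and the push force dips; pushing it out again takes 7 to 11 N. It centres itself in a notch and stays.
- stop_push (a point): Centre of the stop's rear end face (its -y end, upright, 90 mm wide), 44 mm above the table: where to push. The rail behind it is clear and lies 26 mm lower than this point.
- roller_axis (a point): Axis of the stop's spring roller (brass, 10 mm diameter), on its +x side at mid-length, 62 mm from the rail's centre line, 16 mm above the table. On the flats of the bar it is at x = -5 mm relative to a notch point; dropped into a notch it springs 5 mm further, to x = about 0.
- notch_first (a point): Mouth of the first notch in the steel bar (320 x 22 x 16 mm, fixed parallel to the rail on its +x side, top 22 mm above the table), on the line of the bar's edge, 16 mm above the table. Notches are 90-degree V cuts, 14 mm wide, 7 mm deep. Axes as guide. Where the bar sits along the rail differs each time.
- notch_mid (a point): The same point of the middle notch, 40 mm further along the rail (+y): the roller belongs here.
- notch_last (a point): The same point of the third notch, another 40 mm along: too far.
- mug: White mug, 76 mm diameter, 85 mm high, handle on its side; leave alone. Origin: centre of its underside.
- jar: Amber glass jar, 60 mm diameter, 85 mm high; leave alone. Origin: centre of its underside.
- bowl: Steel bowl, 110 mm diameter, 45 mm high; leave alone. Origin: centre of its underside.
- spatula: Spatula with wooden handle lying on the table, 280 mm long; leave alone. Origin: under its middle.
- cookie_a: Folded cookie, about 60 x 45 x 24 mm, lying on the table; leave alone. Origin: its underside.
- cookie_b: Another such cookie; leave alone.
- cookie_c: Another such cookie; leave alone.

How it is judged:
By the outcome, as a careful person would: the job done as asked, in the order asked, and still so for the second after the job is handed in, with the robot touching nothing.
It also fails if it takes over 42 s, if anything falls off the work surface, if the arm or the gripper's body presses on something with over 40 N, if the wrist force passes 120 N, or if a joint passes its speed limit or range.

ROBOT

A 6-joint arm with a two-finger parallel gripper is mounted at the origin on the work surface. World frame = base frame: x ahead of the robot, y to its left, z up, the work surface at z = 0. Lengths are in mm, angles in rad, forces in N, time in s.
With the tool pointing down it reaches from about 275 to 1000 mm from the base axis. Payload 8.4 kg.
Tool frame: the origin (TCP) lies at the centre of the arm's flange, where the gripper is bolted on; the fingertips stand 173 mm ahead of it and the grasp point (between the pads) lies 155 mm ahead of it; z points along the fingers, y is the direction in which the jaws open and shut (so a half turn about z gives the same grasp; the last joint's range is limited). The gripper opens to 85 mm and grips with 20 to 120 N. Pads are 22 mm wide; open, the fingers measure 114 mm over their backs; the gripper's body (76 mm by 85 mm) begins 54 mm behind the grasp point. The pads swing forward as they close: fully open they stand 13 mm farther back than shut.
Start: joints at [-0.002, 0.353, 1.633, -0, 1.155, -0.002], TCP at [625.004, -0, 404.681] pointing down, gripper open.
Joint ranges: [-2.63, 2.63], [-0.92, 2.1], [0.06, 2.66], [-1.3, 4.44], [0, 2.69], [-3.02, 3.02]. Speed limits (rad/s): [2.22, 2.22, 2.79, 3.14, 3.14, 3.14].

INTERFACE

Orientations are given as [roll, pitch, yaw] about the fixed x, y, z axes, in that order (R = Rz(yaw) Ry(pitch) Rx(roll)).
In Python, from rig import sense, grab_frame, camera_model, sign_off gives the robot as it stands. The module is installed in compiled form; this text tells all that it offers.
- The arm moves only by the tool step_arm, never from a script. Its argument "commands" is a list of rows, each a list of 3 entries, a list of its own where there are three numbers: the shift along the tool's x, y, z in mm, then the turn about the tool's z in rad, then the opening, from 0 (shut) to 1 (fully open). A call has 1 to 20 rows; each row shifts and turns the pose as measured when the row begins, along the tool's axes as they then stand; what a row does not reach is not made up. A row lasts 1/8 s, in which the tool goes at most 62.5 mm and 10.7 degrees, less where a joint would pass 70% of its speed; a pose out of reach is approached as far as the arm can. A call with a gripper value outside its range is refused whole. The fingers move at their own pace and stop on an object; "force" is the grip in N (left out, the last holds). Time passes only in rows, so rows that do not move let the fingers close. It gives the time, the measured TCP pose, the force and the opening at its end, in the units of the state.
- sense(): the state, without advancing time (a new reading comes with each control period).
- grab_frame(name): name is "scene" or "side" or "wrist"; returns the picture (400x640x3 uint8, blue, green, red); there is no depth.
- camera_model(name): a dict with "fx", "fy", "cx", "cy" (pixels), "R" (3x3) and "t" (3): a world point X has camera coordinates R X + t. Camera axes: x right, y down, z forward; pixel columns grow to the right and rows downward; lengths in mm; the calibration is good to about 2 mm. A picture is of the moment at which its call begins: read the wrist's pose just before it. camera_model takes no time and is no camera call; for the wrist camera it gives the pose at the moment of the call.
- sign_off(): hands the job in, once; it reports no verdict.
The state is a dict: "clock": time; "qpos": joint angles; "qvel": joint speeds; "joint_efforts": joint torques, N m; "eef_pos": TCP position; "tcp_rot": TCP orientation; "contact_force": force on the tool from outside, world axes, zero at the start; "wrist_torque": the same for the moment, N m; "opening": opening from 0.0 (shut) to 1.0 (fully open).
Only numpy, scipy, OpenCV 4.12 (cv2) and the standard library are available. Lean on these libraries where they do the work, as an engineer would, in place of code of your own. Each camera call takes 0.05 s, during which the arm holds its last target. There are 200 camera calls.

## Working session

There is one attempt and no reset: what is moved stays moved. The work goes in short steps, Python scripts to look and compute and a tool call to move; the robot and the scene stay as the last step left them, time stands still between calls to the robot, and variables do not carry over. Pictures are saved under pics/ and viewed, about 8 in all and at most 12, crops included, and the job is handed in when it is done.

Besides the shell and the picture viewer there is one more tool, called as a command line: name --argument value ..., lists and objects as JSON in quotes. step_arm: Moves the arm, as the interface text tells. Its arguments: {"type":"object","properties":{"commands":{"type":"array","items":{"type":"array"}},"force":{"type":"number"}},"required":["commands"]}

```bash
mkdir -p pics; python3 - <<'E'
from rig import *
import cv2
s=sense();print(s['eef_pos'],s['tcp_rot'],s['clock'],s['contact_force'])
for n in("scene","side"):
    cv2.imwrite(f"pics/{n}0.png",grab_frame(n)); m=camera_model(n); print(n,m)
E
```

```text
[ 6.24776820e+02 -8.37131651e-03  4.03948818e+02] [-3.14021400e+00  2.39123928e-05  1.57080693e+00] 0.0 [ 0.41241807 -0.29228892 -1.2793606 ]
scene {'fx': 367.90662024915457, 'fy': 367.90662024915457, 'cx': 314.03535727064104, 'cy': 200.83654397216858, 'R': array([[-0.39099804,  0.9203761 , -0.00532615],
       [ 0.48330017,  0.20038591, -0.85221267],
       [-0.78328889, -0.33578762, -0.52316842]]), 't': array([ 182.08346432, -218.59790784, 1434.27409281])}
side {'fx': 498.268140505515, 'fy': 498.268140505515, 'cx': 321.44535981908587, 'cy': 196.40595100078144, 'R': array([[ 0.99924841, -0.03656857, -0.01285866],
       [-0.03553782, -0.73174369, -0.6806528 ],
       [ 0.01548126,  0.6805982 , -0.73249329]]), 't': array([-558.00007421,   80.6003961 , 1107.22386   ])}
```

View pics/scene0.png

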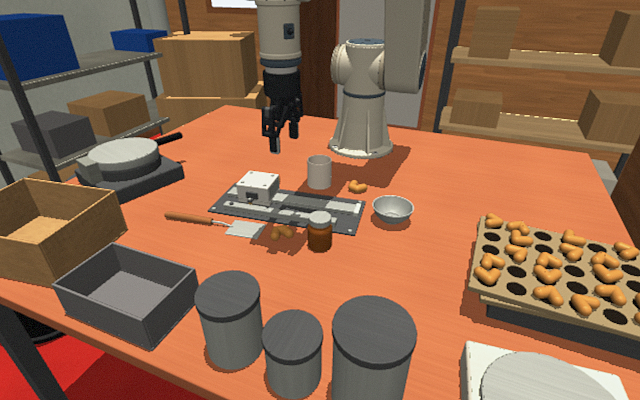

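View pics/side0.png

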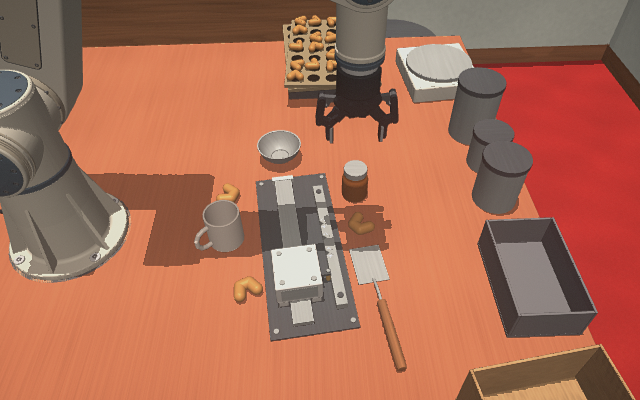

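The side view shows the stop at about (297,272) at the near end of the rail. The notched bar is on the right, around (330,245), so the push goes up the image. I'll enlarge that area.

```bash
python3 - <<'E'
import cv2
a=cv2.imread("pics/side0.png")[165:345,240:375]
cv2.imwrite("pics/side0c.png",cv2.resize(a,None,fx=3.3,fy=3.3,interpolation=cv2.INTER_CUBIC))
E
```

```text
(no output)
```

View pics/side0c.png

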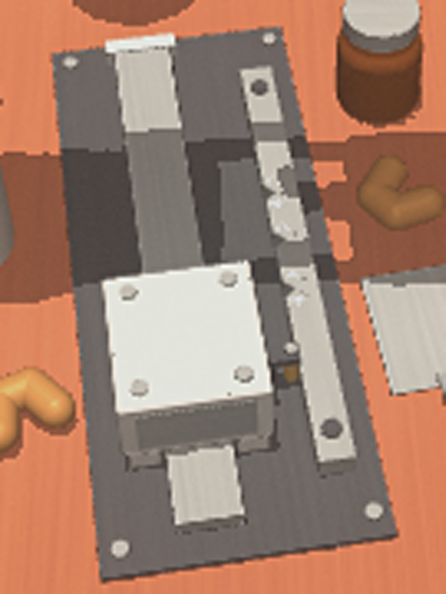

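```bash
cat > h.py <<'E'
import numpy as np
from rig import *
def ray(n,px,z,m=None):
    m=m or camera_model(n);R=np.array(m['R']);C=-R.T@m['t']
    d=R.T@np.array([(px[0]-m['cx'])/m['fx'],(px[1]-m['cy'])/m['fy'],1]);return C+d*(z-C[2])/d[2]
def proj(n,X,m=None):
    m=m or camera_model(n);c=np.array(m['R'])@X+m['t'];return np.array([c[0]/c[2]*m['fx']+m['cx'],c[1]/c[2]*m['fy']+m['cy']])
def fit(L,W): # rigid 2D: returns origin, yaw
    l=L.mean(0);w=W.mean(0);a=L-l;b=W-w
    y=np.arctan2((a[:,0]*b[:,1]-a[:,1]*b[:,0]).sum(),(a*b).sum());R=np.array([[np.cos(y),-np.sin(y)],[np.sin(y),np.cos(y)]])
    return w-R@l,y,np.abs(W-w-a@R.T).max(),R
E
python3 - <<'E'
from h import *
f=lambda p,z:ray("side",(240+(p[0]+.5)/3.3-.5,165+(p[1]+.5)/3.3-.5),z)[:2]
L=np.array([[-85,210],[85,210],[85,-210],[-85,-210]])
W=np.array([f(p,6) for p in[(53,55),(283,28),(397,536),(102,580)]])
o,y,e,R=fit(L,W);print("guide",o,y,e)
S=np.array([f(p,68) for p in[(103,282),(248,262),(271,394),(118,412)]])
print("stop in guide",(S-o)@R, fit(np.array([[-45,48],[45,48],[45,-48],[-45,-48]]),S)[:3])
for n,p,z in[("notch",(278,182),22),("notch",(278,235),22),("notch",(292,290),22),("barTL",(241,70),22),("barTR",(271,66),22),("barBR",(355,457),22),("barBL",(318,466),22),("roller",(291,373),16)]:
    print(n,((f(p,z)-o)@R).round(1))
c=(S-o)@R; yc=c[:,1].mean(); print("push pt",o+R@[0,yc-48])
E
```

```text
guide [513.58068471 -63.05383135] 0.11628532240939411 1.0974189462135655
stop in guide [[ -64.72839929  -49.72854578]
 [  22.97330211  -48.93864193]
 [  22.40191458 -143.47199127]
 [ -64.00843967 -141.40707906]] (array([ 504.006113  , -160.71079903]), np.float64(0.11328984586020203), np.float64(2.557850093448721))
notch [56.3 48.9]
notch [49.3  4.6]
notch [ 51.1 -40.2]
barTL [ 46.5 155.8]
barTR [ 68.1 156.2]
barBR [  67.9 -164. ]
barBL [  45.7 -166.4]
roller [ 41.2 -97.3]
push pt [ 530.27489685 -205.96865469]
```

The plate, bar and stop fits agree: guide yaw is about 0.115, and the stop's rear face is near world (509,-208). I'll align the tool, shut the gripper, and go behind the stop, staying high.

step_arm --commands '[[[0,0,0],-0.115,0],[[-36,-20,0],0,0],[[-36,-20,0],0,0],[[-36,-20,0],0,0],[[-36,-20,0],0,0],[[-36,-20,0],0,0],[[-36,-20,0],0,0],[[-36,-19,0],0,0],[[0,0,0],0,0]]' --force 40

```text
clock: 1.23
eef_pos: [512.7, -273.8, 400.9]
tcp_rot: [-3.135, -0.002, 1.692]
contact_force: [-0.4, 0.3, -0.1]
opening: -0.0
```

step_arm --commands '[[[0,4,40],0.006,0],[[0,0,40],0,0],[[0,0,40],0,0],[[0,0,40],0,0],[[0,0,25],0,0],[[0,0,0],0,0]]'

```text
clock: 1.98
eef_pos: [517.3, -269.5, 210.5]
tcp_rot: [-3.137, -0.003, 1.686]
contact_force: [-0.6, -0.0, 0.9]
opening: -0.002
```

```bash
python3 - <<'E'
from h import *
import cv2
s=sense();print(s['eef_pos'],s['tcp_rot'],s['contact_force'])
a=grab_frame("side")[140:360,200:420];w=grab_frame("wrist")
cv2.imwrite("pics/b.png",np.hstack([cv2.resize(a,(400,400),interpolation=cv2.INTER_CUBIC),cv2.resize(w,(400,250))[:,:]]) if 0 else np.hstack([cv2.resize(a,(400,400),interpolation=cv2.INTER_CUBIC),np.vstack([cv2.resize(w,(400,250)),np.zeros((150,400,3),np.uint8)])]))
E
```

```text
[ 517.2560328 -269.5114182  210.5412985] [-3.13655995 -0.00326849  1.68577376] [-0.62194301 -0.02830596  0.91967748]
```

View pics/b.png

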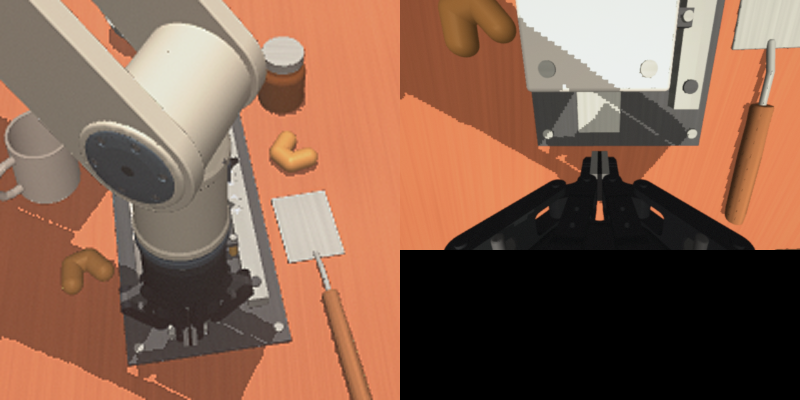

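The fingers (wrist view, about (600,165)) stand centred behind the stop's rear face, which spans columns 527–672. About 50 mm remain to contact, so I'll approach.

step_arm --commands '[[[15,0,0],0,0],[[15,0,0],0,0],[[6,0,0],0,0],[[3,0,0],0,0],[[3,0,0],0,0]]'

```text
clock: 2.7
eef_pos: [514.3, -225.3, 216.6]
tcp_rot: [3.138, 0.002, 1.686]
contact_force: [-0.3, 0.1, 0.1]
opening: -0.001
```

step_arm --commands '[[[3,0,0],0,0],[[3,0,0],0,0],[[3,0,0],0,0]]'

```text
clock: 3.08
eef_pos: [513.2, -216.2, 216.6]
tcp_rot: [3.138, 0.002, 1.686]
contact_force: [-0.5, -0.0, -0.8]
opening: 0.002
```

step_arm --commands '[[[3,0,0],0,0],[[3,0,0],0,0]]'

```text
clock: 3.32
eef_pos: [512.5, -210.5, 216.6]
tcp_rot: [3.138, 0.003, 1.686]
contact_force: [-0.3, -3.3, 0.2]
opening: -0.004
```

Contact shows as 3.3 N. First notch is expected after roughly 55–60 mm.

step_arm --commands '[[[4,0,0],0,0],[[4,0,0],0,0],[[4,0,0],0,0],[[4,0,0],0,0],[[4,0,0],0,0],[[4,0,0],0,0],[[4,0,0],0,0],[[4,0,0],0,0],[[3,0,0],0,0]]'

```text
clock: 4.45
eef_pos: [508.1, -173.4, 216.6]
tcp_rot: [3.138, 0.003, 1.686]
contact_force: [-0.8, -2.7, 0.1]
opening: 0.001
```

step_arm --commands '[[[2,0,0],0,0],[[2,0,0],0,0]]'

```text
clock: 4.7
eef_pos: [507.6, -169.0, 216.5]
tcp_rot: [3.138, 0.003, 1.686]
contact_force: [-0.8, -1.7, 1.1]
opening: 0.0
```

step_arm --commands '[[[2,0,0],0,0],[[2,0,0],0,0]]'

```text
clock: 4.95
eef_pos: [507.1, -164.5, 216.4]
tcp_rot: [3.138, 0.002, 1.686]
contact_force: [0.2, 0.0, -0.0]
opening: -0.001
```

step_arm --commands '[[[2,0,0],0,0],[[2,0,0],0,0]]'

```text
clock: 5.2
eef_pos: [506.7, -160.5, 216.4]
tcp_rot: [3.138, 0.003, 1.686]
contact_force: [0.1, -8.5, -0.7]
opening: -0.001
```

First notch: the force dipped to 0 at y=-164.5, then rose to 8.5 N. I'll push on out of it; the next dip is expected near y=-125.

step_arm --commands '[[[2,0,0],0,0],[[2,0,0],0,0]]'

```text
clock: 5.45
eef_pos: [506.3, -157.7, 216.4]
tcp_rot: [3.138, 0.006, 1.688]
contact_force: [-1.3, -8.8, -1.4]
opening: 0.001
```

step_arm --commands '[[[3,0,0],0,0],[[3,0,0],0,0],[[3,0,0],0,0],[[3,0,0],0,0],[[3,0,0],0,0]]'

```text
clock: 6.08
eef_pos: [504.5, -143.3, 216.4]
tcp_rot: [3.138, 0.009, 1.688]
contact_force: [-0.5, -4.1, 0.5]
opening: 0.004
```

step_arm --commands '[[[2,0,0],0,0],[[2,0,0],0,0],[[2,0,0],0,0]]'

```text
clock: 6.45
eef_pos: [503.7, -136.7, 216.4]
tcp_rot: [3.138, 0.009, 1.689]
contact_force: [-1.0, -3.5, 0.5]
opening: -0.001
```

step_arm --commands '[[[2,0,0],0,0],[[2,0,0],0,0]]'

```text
clock: 6.7
eef_pos: [503.2, -132.5, 216.4]
tcp_rot: [3.138, 0.009, 1.689]
contact_force: [-0.7, -2.2, 0.7]
opening: -0.001
```

step_arm --commands '[[[2,0,0],0,0]]'

```text
clock: 6.82
eef_pos: [502.9, -130.3, 216.4]
tcp_rot: [3.138, 0.009, 1.689]
contact_force: [-0.2, -3.8, 0.6]
opening: -0.002
```

step_arm --commands '[[[1.5,0,0],0,0]]'

```text
clock: 6.95
eef_pos: [502.8, -128.7, 216.4]
tcp_rot: [3.138, 0.008, 1.689]
contact_force: [-0.8, -2.9, 0.8]
opening: -0.0
```

step_arm --commands '[[[1.5,0,0],0,0]]'

```text
clock: 7.08
eef_pos: [502.6, -127.0, 216.4]
tcp_rot: [3.138, 0.008, 1.688]
contact_force: [0.1, -1.3, 0.1]
opening: -0.0
```

step_arm --commands '[[[1,0,0],0,0]]'

```text
clock: 7.2
eef_pos: [502.4, -125.7, 216.3]
tcp_rot: [3.138, 0.008, 1.688]
contact_force: [0.7, -0.7, 0.3]
opening: 0.001
```

step_arm --commands '[[[0,0,0],0,0],[[0,0,0],0,0]]'

```text
clock: 7.45
eef_pos: [502.4, -125.4, 216.2]
tcp_rot: [3.138, 0.008, 1.688]
contact_force: [0.7, -0.6, -0.1]
opening: 0.003
```

The force has dropped to about 0, 39–40 mm past the first dip. I'll back off and check with the cameras.

step_arm --commands '[[[-5,0,0],0,0],[[-15,0,0],0,0],[[-25,0,0],0,0],[[-25,0,0],0,0],[[0,0,-35],0,0],[[0,0,-40],0,0],[[-30,-25,-40],0,0],[[-40,-40,-40],0,0],[[-40,-40,-20],0,0],[[-40,-40,0],0,0],[[0,0,0],0,0]]'

```text
clock: 8.82
eef_pos: [383.2, -371.2, 395.2]
tcp_rot: [3.136, 0.014, 1.687]
contact_force: [0.8, 0.5, 0.2]
opening: -0.003
```

```bash
python3 - <<'E'
from h import *
import cv2
s=sense();print(s['eef_pos'],s['contact_force'])
im=grab_frame("side");cv2.imwrite("pics/side1.png",im)
w=grab_frame("wrist");cv2.imwrite("pics/w1.png",w)
a=cv2.resize(im[165:345,240:375],None,fx=3.3,fy=3.3,interpolation=cv2.INTER_CUBIC)
b=np.zeros((a.shape[0],350,3),np.uint8);b[:219]=cv2.resize(w,(350,219));b[230:449]=cv2.resize(im,(350,219))
cv2.imwrite("pics/c.png",np.hstack([a,b]))
E
```

```text
[ 383.18817627 -371.20568762  395.18212331] [0.76699286 0.53508581 0.15674186]
```

View pics/c.png

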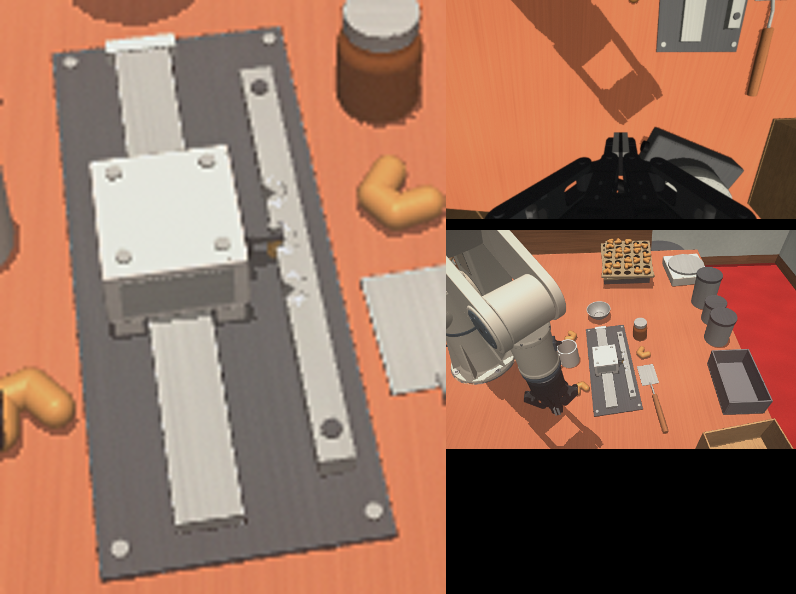

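The roller (crop about (273,245)) sits between notches near (272,190) and (293,293), which looks like the middle one. I'll enlarge it and measure.

```bash
python3 - <<'E'
from h import *
import cv2
im=cv2.imread("pics/side1.png")
cv2.imwrite("pics/d.png",cv2.resize(im[210:265,300:345],None,fx=10,fy=10,interpolation=cv2.INTER_CUBIC))
f=lambda p,z:ray("side",(240+(p[0]+.5)/3.3-.5,165+(p[1]+.5)/3.3-.5),z)[:2]
o=np.array([513.58,-63.05]);y=.1163;R=np.array([[np.cos(y),-np.sin(y)],[np.sin(y),np.cos(y)]])
S=np.array([f(p,68) for p in[(90,162),(228,146),(247,262),(103,285)]]);print((S-o)@R,((S-o)@R).mean(0))
for p in[(272,190),(275,245),(293,293)]:print(((f(p,19)-o)@R).round(1))
E
```

```text
[[-64.95042756  46.43532481]
 [ 23.6797603   45.53012692]
 [ 22.37750146 -48.84512735]
 [-64.91544523 -51.95200199]] [-20.95215276  -2.2079194 ]
[51.6 45.2]
[46.4 -0.8]
[ 51.7 -40.5]
```

View pics/d.png

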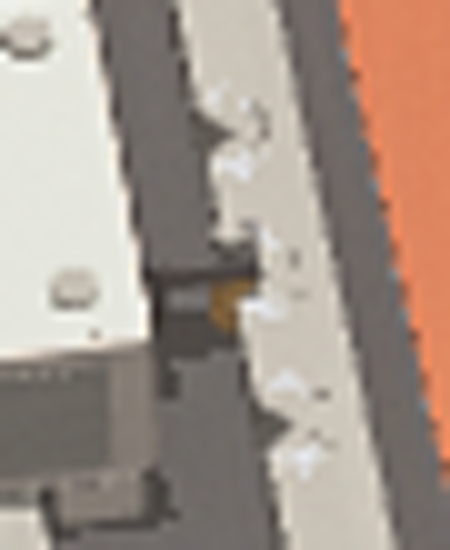

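Roller is in the middle of the three notches, with one notch ahead at (210,130) and one behind at (265,425). To be sure it's fully seated I'll take a wrist view from above.

step_arm --commands '[[[25,30,0],0,0],[[30,30,0],0,0],[[30,30,0],0,0],[[30,30,0],0,0],[[25,30,0],0,0],[[0,0,0],0,0]]'

```text
clock: 9.68
eef_pos: [524.1, -202.2, 392.2]
tcp_rot: [3.137, 0.009, 1.695]
contact_force: [-0.0, -0.0, -0.3]
opening: -0.002
```

```bash
python3 - <<'E'
from h import *
import cv2
s=sense();print(s['eef_pos'],s['clock']);m=camera_model("wrist")
w=grab_frame("wrist");cv2.imwrite("pics/w2.png",w)
o=np.array([513.58,-63.05]);y=.1163;R=np.array([[np.cos(y),-np.sin(y)],[np.sin(y),np.cos(y)]])
P=np.append(o+R@[46,0],16);u=proj("wrist",P,m);print(u,m)
c=np.clip(u.astype(int),[50,50],[590,350]);print(c)
a=w[c[1]-50:c[1]+50,c[0]-50:c[0]+50]
cv2.imwrite("pics/e.png",np.hstack([cv2.resize(a,(500,500),interpolation=cv2.INTER_CUBIC),np.vstack([cv2.resize(w,(300,188)),np.zeros((312,300,3),np.uint8)])]))
E
```

```text
[ 524.07963034 -202.23885015  392.20381676] 9.675
[367.97431113  39.24214117] {'fx': 291.57464869055974, 'fy': 291.57464869055974, 'cx': 319.00044071662705, 'cy': 197.855487852549, 'R': array([[ 0.99219866,  0.12458492,  0.00451798],
       [ 0.11638304, -0.93865135,  0.32463616],
       [ 0.04468557, -0.32157775, -0.94582818]]), 't': array([-496.24926885, -291.37693956,  278.4305289 ])}
[367  50]
```

View pics/e.png

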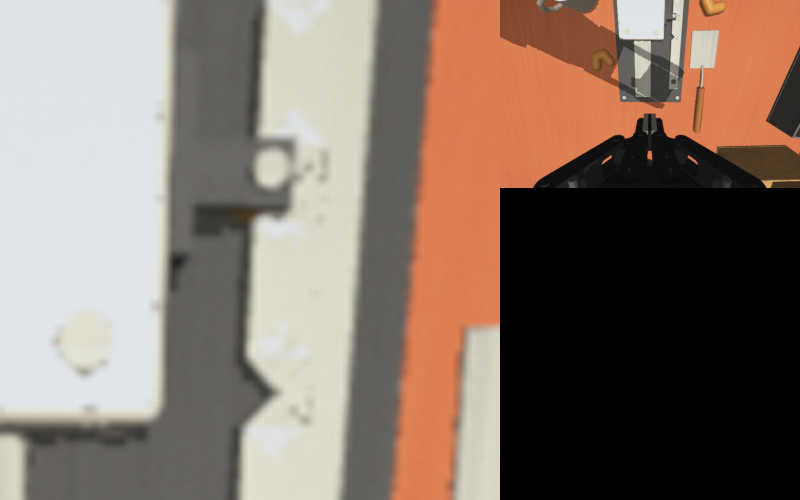

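The wrist view shows the roller bracket and its pin (272,167) over the bar's edge. They are centred between the glints on the middle notch's two flanks (rows about 130 and 228), and the first notch is empty behind at (265,392). It is seated, so I'm handing in.

```bash
python3 -c "
from rig import *
print(sense()['contact_force']);print(sign_off())"
```

```text
[-0.04694351 -0.19964031  0.40478303]
the job is handed in; nothing more can be done
None
```

I pushed the stop along the rail with shut fingertips until its roller clicked past the first notch and dropped into the middle one. I then backed the arm off and handed the job in at about 9.7 s.

- **Force during the push:** sliding took 2–4 N. The force dipped to 0 N at the first notch (y ≈ -164.5), and the highest reading while pushing out was 8.8 N. It dipped again to about 0.6 N at y ≈ -125.5, some 39 mm further on, and I stopped there.
- **Camera checks:** the side and wrist pictures show the roller in the middle notch, with one empty notch ahead and one behind. The bracket sits centred on the notch to within a few pixels. That is judged by eye; I did not measure how deep the roller sits.
- **Stop travel:** by side-camera corners it moved about 94 mm. My first rough estimate from a shadowed image was about 100 mm; that difference is within pixel-reading error, given the direct view of the notches.
- **Other objects:** I saw no shift in the mug, jar, spatula or cookies in the pictures; I did not measure their positions or check the bowl closely. The robot was touching nothing at hand-in.

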